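# Hang the drilled bracket on the drop-keeper peg

### The arm

A 6-joint arm with a two-finger parallel gripper is mounted at the origin on the work surface. World frame = base frame: x ahead of the robot, y to its left, z up, the work surface at z = 0. Lengths are in m, angles in rad, forces in N, time in s.
With the tool pointing down it reaches from about 0.35 to 0.775 m from the base axis. Payload 5.5 kg.
Tool frame: the origin (TCP) lies midway between the tips of the shut fingers; the grasp point (between the pads) lies 19 mm behind it; x points along the fingers, y is the direction in which the jaws open and shut, and the axes are right-handed (so a half turn about x gives the same grasp; the last joint's range is limited). The gripper opens to 85 mm and grips with 20 to 120 N. Pads are 22 mm wide; open, the fingers measure 114 mm over their backs; the gripper's body (76 mm by 85 mm) begins 54 mm behind the grasp point. The pads swing forward as they close: fully open they stand 13 mm farther back than shut.
Start: joints at [1.085, 0.313, 0.046, 1.304, 0, 1.431], TCP at [0.195, 0.541, 0.231] pointing down, gripper open.
Joint ranges: [-2.76, 2.76], [-0.86, 1.69], [-1.03, 1.26], [-2.2, 2.34], [-1.47, 1.5], [-3.14, 3.14]. Speed limits (rad/s): [2.57, 2.57, 3.14, 3.14, 3.14, 3.14].

### API

Orientations are given as a unit quaternion [x, y, z, w].
In Python, from workcell import telemetry, imaging, r gives the robot as it stands. The module is installed in compiled form; this text tells all that it offers.
- The arm moves only by the tool move_arm, never from a script. Its argument "steps" is a list of rows, each a list of 3 entries, a list of its own where there are three numbers: the opening, from -1 (shut) to 1 (fully open), then the shift along the tool's x, y, z as a fraction of full scale, then the turn about the tool's x as a fraction of full scale. In form: [[jaw, [tx, ty, tz], roll], ...]. A call has 1 to 10 rows; each row is the pose to reach, as a shift and turn from the pose commanded when the call began, along the tool's axes at that moment, turning the shorter way round; what a row does not reach only later rows make up. Full scale, the value 1, is 0.4 m for a shift and pi rad for a turn. A row lasts 1/10 s, in which the tool goes at most 50 mm and 8.59 degrees, less where a joint would pass 70% of its speed; a pose out of reach is approached as far as the arm can. A call with a number of a shift or a turn outside -1 to 1 is refused whole. A call with a gripper value outside its range is refused whole. The fingers move at their own pace and stop on an object; "force" is the grip in N (left out, the last holds). Time passes only in rows, so rows that repeat a pose let the fingers close. It gives the time, the measured TCP pose, the force and the opening at its end, in the units of the state.
- telemetry.get_state(): the state, without advancing time (a new reading comes with each control period).
- imaging.snapshot(name): name is "scene" or "side" or "wrist"; returns (picture, depth): 400x640x3 uint8, blue, green, red; 400x640 float32, m along the optical axis (not along the pixel's ray), 0 where there is no reading.
- imaging.camera_model(name): a dict with "fx", "fy", "cx", "cy" (pixels), "R" (3x3) and "t" (3): a world point X has camera coordinates R X + t. Camera axes: x right, y down, z forward; pixel columns grow to the right and rows downward; lengths in m; the calibration is good to about 2 mm. The wrist camera is an equidistant fisheye: a pixel r from the principal point sees the ray r / f radians off the axis. A picture is of the moment at which its call begins: read the wrist's pose just before it. camera_model takes no time and is no camera call; for the wrist camera it gives the pose at the moment of the call.
- r.finish_job(): hands the job in, once; it reports no verdict.
The state is a dict: "time_s": time; "joint_pos": joint angles; "qd": joint speeds; "joint_torque": joint torques, N m; "tcp_pos": TCP position; "tcp_rot": TCP orientation; "contact_force": force on the tool from outside, world axes, zero at the start; "torque": the same for the moment, N m; "grip_width": finger opening in m.
Only numpy, scipy, OpenCV 4.12 (cv2) and the standard library are available. Lean on these libraries where they do the work, as an engineer would, in place of code of your own. Each camera call takes 0.05 s, during which the arm holds its last target.

### The job

Hang the blue drilled bracket by its big hole on the peg of the grey painting stand: slide it on past the yellow drop keeper, pushing the keeper up with the bracket, until the keeper falls shut behind it, and leave it hanging still and upright from the peg. Leave the plain bracket without a hole standing where it is.

Things in the scene. Friction and masses are not known exactly. Their poses are not given: they have to be found in the camera images.
- drilled_mid (a point): Hole centre, also the centre, of the blue drilled bracket: an upside-down T standing 140 mm high (this point half-way up). Upright plate 8 mm thick (x), 70 mm wide (y), on a foot 44 (x) x 70 x 8 mm. A 44 mm round hole goes through it along x; the solid 48 mm of plate above the hole is to be gripped across its 8 mm thickness. z is up. May hang either way round. About 0.5 kg.
- peg (a point): Point on the axis of the grey stand's level 12 mm peg, 170 mm up, where the bracket's plate should hang; x runs along the peg to its tip (tip at +73 mm, keeper pivot at +65 mm), z up. Peg grows from an 18 mm upright post at x = -50 mm, whose top is 12 mm above the axis. Base plate 12 mm thick, bolted down. A hanging bracket's hole centre is 16 mm below the axis.
- keeper (a joint): Yellow 30 g flap, 20 mm wide, hanging loose from its pivot to 47 mm below the peg's axis. Rad: 0 = hanging down, shut; grows to 1.4 as its end swings in towards the post and up; cannot swing outwards. No spring, falls by its weight. A bracket slid along the peg pushes it to about 1 rad with the hole's lower edge and is past it once its plate is within 10 mm of the peg point.
- plain_mid (a point): Centre of the plain dark grey bracket without a hole, same shape and size as the drilled one (70 mm above its underside). To be left standing.
There are look-alikes about, which are no part of the job. Of the things like the part that bears drilled_mid, leave any that is white; of the rest the smaller one is meant.

How it is judged:
On the way:
1. the bracket, with the peg in its hole, pushes the keeper up (value of joint keeper above 0.35 rad and distance between drilled_mid and peg below 0.1 m), for 0.05 s.
At the end, for the whole second after the job is handed in: Drilled bracket hangs between post and keeper: hole centre 8-22 mm below the peg axis, within 15 mm sideways, -30 to +50 mm along the peg from the peg point; upright within 0.2 rad, under 0.03 m/s; keeper below 0.2 rad; plain bracket within 30 mm of its start (x of drilled_mid in the frame of peg between -0.03 and 0.05 m and y of drilled_mid in the frame of peg between -0.015 and 0.015 m and z of drilled_mid in the frame of peg between -0.022 and -0.008 m and value of joint keeper below 0.2 rad and angle between drilled_mid's own z axis and vertical below 0.2 rad and linear speed of drilled below 0.03 m/s and distance of plain_mid from where it was at the start of the episode below 0.03 m); the robot touches nothing.
It fails at once if the plain bracket is knocked away or carried off (moved more than 30 mm) (distance of plain_mid from where it was at the start of the episode above 0.03 m).
It also fails if it takes over 45 s, if anything falls off the work surface, if the arm or the gripper's body presses on something with over 40 N, if the wrist force passes 120 N, or if a joint passes its speed limit or range.

## Working session

There is one attempt and no reset: what is moved stays moved. The work goes in short steps, Python scripts to look and compute and a tool call to move; the robot and the scene stay as the last step left them, time stands still between calls to the robot, and variables do not carry over. Pictures are saved under pics/ and viewed, and the job is handed in when it is done.

Besides the shell and the picture viewer there is one more tool, called after ">>>" as name([rows], argument=value, ...), one row to a line, values as JSON. move_arm: Moves the arm, as the interface text tells. Its arguments: {"type":"object","properties":{"steps":{"type":"array"},"force":{"type":"number"}},"required":["steps"]}

```bash
mkdir -p pics; python3 - <<'E'
from workcell import telemetry, imaging, r
import cv2, numpy as np, pickle
print(telemetry.get_state())
for n in ["scene","side","wrist"]:
    m=imaging.camera_model(n)
    im,d=imaging.snapshot(n)
    pickle.dump((im,d,m),open(f"pics/{n}0.pkl","wb"))
    cv2.imwrite(f"pics/{n}0.png",im)
    print(n,m)
E
```

```text
{'time_s': 0.0, 'joint_pos': array([1.08541337e+00, 3.13995567e-01, 4.49721852e-02, 1.30363711e+00,
       2.82850621e-05, 1.43118116e+00]), 'qd': array([-0.00126937,  0.00065465, -0.0005737 ,  0.00019197, -0.00065154,
       -0.00211209]), 'joint_torque': array([ 7.26192156e-04, -4.80623281e+01,  2.98535782e+01,  1.95620977e-02,
       -1.99672172e-04,  8.80238868e-07]), 'tcp_pos': array([0.1946383 , 0.54049279, 0.23040888]), 'tcp_rot': array([ 0.12101518,  0.69677761, -0.12226336,  0.69635333]), 'contact_force': array([-0.62608411, -0.11416792, -0.08990449]), 'torque': array([-0.06243887, -0.02101538, -0.00443691]), 'grip_width': 0.08522363389913927}
scene {'fx': 508.2774173062805, 'fy': 508.2774173062805, 'cx': 315.24199942354846, 'cy': 198.57161273433726, 'R': array([[ 0.17196629,  0.98486753,  0.02153025],
       [ 0.58011107, -0.08357969, -0.81023798],
       [-0.79617758,  0.15182355, -0.58570545]]), 't': array([-0.08331101, -0.22625901,  1.7393654 ])}
side {'fx': 388.07179106334894, 'fy': 388.07179106334894, 'cx': 322.1956612147424, 'cy': 201.759795825259, 'R': array([[ 0.81427217, -0.58028457, -0.01518714],
       [-0.31964428, -0.42638801, -0.84618012],
       [ 0.48454965,  0.69387541, -0.53268054]]), 't': array([-0.45853735,  0.26140541,  0.51663938])}
wrist {'fx': 309.70691628693146, 'fy': 309.70691628693146, 'cx': 317.9195707222543, 'cy': 203.06327708513294, 'R': array([[ 0.33892952,  0.94080806, -0.00264237],
       [ 0.89037306, -0.31985033,  0.32393146],
       [ 0.30391216, -0.11214263, -0.94607686]]), 't': array([-0.5732041 , -0.04339344,  0.38123672])}
```

View pics/scene0.png

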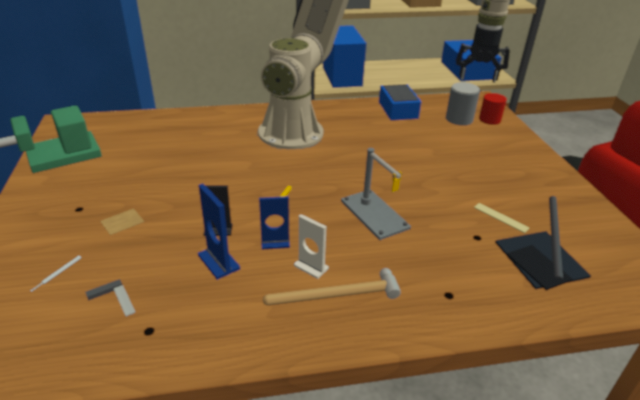

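View pics/side0.png

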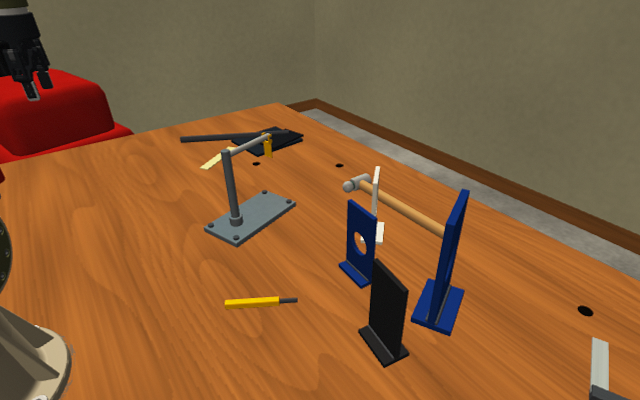

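View pics/wrist0.png

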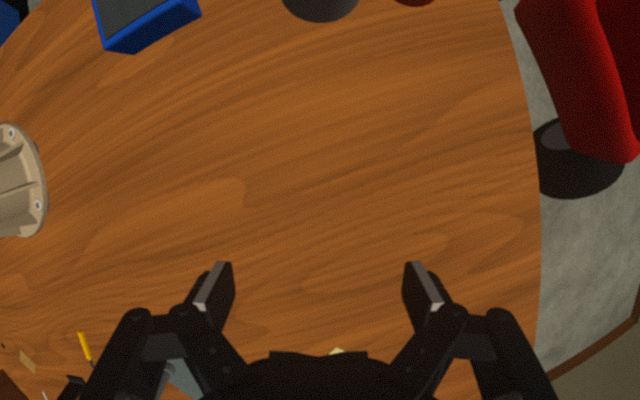

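The scene view shows these bracket candidates: a small blue drilled bracket at (275,222), a larger blue drilled one at (217,232), a white drilled one at (312,245) and a dark plain one at (220,210). By the description I choose the small blue one at (275,222). The stand is at (375,200), with its keeper at (396,183).

```bash
cat > h.py <<'E'
import numpy as np, cv2, pickle
def load(n): return pickle.load(open(f"pics/{n}.pkl","rb"))
def cloud(im,d,m):
    v,u=np.mgrid[0:400,0:640]
    c=np.stack([(u-m['cx'])/m['fx']*d,(v-m['cy'])/m['fy']*d,d],-1)
    P=(c-m['t'])@m['R']
    P[d<=0]=np.nan
    return P
def proj(m,X):
    c=m['R']@np.asarray(X)+m['t']
    return c[0]/c[2]*m['fx']+m['cx'],c[1]/c[2]*m['fy']+m['cy']
E
python3 - <<'E'
from h import *
for n,boxes in [("scene",dict(small=(255,190,297,252),big=(195,180,243,278),stand=(335,145,412,240))),("side",dict(small=(335,195,380,292),big=(408,185,475,335),plain=(355,258,412,368),stand=(200,128,300,248)))]:
    im,d,m=load(n+"0"); P=cloud(im,d,m); hsv=cv2.cvtColor(im,cv2.COLOR_BGR2HSV)
    H,S,V=[hsv[...,i].astype(int) for i in range(3)]
    for k,(a,b,c,e) in boxes.items():
        box=np.zeros((400,640),bool); box[b:e,a:c]=1
        if k in("small","big"): M=box&(H>100)&(H<130)&(S>120)
        elif k=="plain": M=box&(V<60)
        else:
            M=box&(S<90)&(V>50)
            Y=box&(H>22)&(H<35)&(S>150)
            p=P[Y]; p=p[~np.isnan(p[:,0])]; print(n,"keeper",Y.sum(),np.nanmean(p,0).round(4),p.min(0).round(3),p.max(0).round(3))
        p=P[M]; p=p[~np.isnan(p[:,0])]
        print(n,k,len(p),p.mean(0).round(4),p.min(0).round(3),p.max(0).round(3))
        q=p[(p[:,2]>0.02)]
        if k in("small","big","plain"):
            mu=np.median(q,0); w,v=np.linalg.eigh(np.cov((q-mu).T)); print("  plate centre",mu.round(4),"n",v[:,0].round(3),np.sqrt(w).round(4))
            xy=p[:,:2].astype(np.float32)
        else:
            q=p[(p[:,2]>0.165)&(p[:,2]<0.2)]; print("  top",len(q)); 
            mu=q.mean(0);w,v=np.linalg.eigh(np.cov((q-mu).T)); print(mu.round(4),v[:,2].round(3),np.sqrt(w).round(4))
            q=p[(p[:,2]<0.03)]; print(cv2.minAreaRect(q[:,:2].astype(np.float32)), np.median(q[:,2]))
for n,b in [("scene",(180,140,430,290)),("side",(190,120,490,370))]:
    im=load(n+"0")[0][b[1]:b[3],b[0]:b[2]]
    cv2.imwrite(f"pics/{n}crop.png",cv2.resize(im,None,fx=2.4,fy=2.4,interpolation=cv2.INTER_CUBIC))
E
```

```text
scene small 944 [ 0.5696 -0.1173  0.0712] [ 0.562 -0.148  0.003] [ 0.59  -0.086  0.143]
  plate centre [ 0.568  -0.1179  0.0985] n [ 0.999 -0.05  -0.004] [0.0019 0.0188 0.0398]
scene big 1736 [ 0.6256 -0.2549  0.0961] [ 0.492 -0.302  0.004] [ 0.674 -0.212  0.202]
  plate centre [ 0.6302 -0.2527  0.13  ] n [-0.297  0.955  0.012] [0.01   0.0367 0.0577]
scene keeper 58 [0.5568 0.1826 0.1446] [0.552 0.175 0.125] [0.565 0.191 0.166]
scene stand 2117 [0.4953 0.1588 0.0363] [ 0.193  0.083 -0.003] [0.596 0.283 0.184]
  top 192
[0.4969 0.1614 0.1742] [-0.942 -0.334  0.019] [0.0028 0.0039 0.0394]
((0.3905198574066162, 0.1761719286441803), (0.1736087054014206, 0.41401490569114685), 80.89047241210938) 0.011751489335474721
side small 1855 [ 0.558  -0.1187  0.0713] [ 0.494 -0.22   0.002] [ 0.567 -0.079  0.142]
  plate centre [ 0.5599 -0.1203  0.0954] n [ 0.998 -0.062 -0.004] [0.0026 0.0227 0.0381]
side big 3007 [ 0.5962 -0.2654  0.0798] [ 0.556 -0.303  0.001] [ 0.669 -0.209  0.201]
  plate centre [ 0.5735 -0.2733  0.1414] n [-0.404  0.915 -0.01 ] [0.0034 0.0289 0.0571]
side plain 3516 [ 0.4938 -0.247   0.0642] [ 0.466 -0.292 -0.   ] [ 0.563 -0.105  0.142]
  plate centre [ 0.4889 -0.2561  0.0843] n [ 0.907 -0.419  0.031] [0.0071 0.033  0.0484]
side keeper 2 [0.5835 0.2976 0.0814] [0.553 0.193 0.003] [0.614 0.402 0.159]
side stand 3094 [0.4851 0.1778 0.0413] [ 0.383  0.085 -0.001] [0.797 0.651 0.184]
  top 325
[0.4849 0.1579 0.1746] [-0.943 -0.331  0.017] [0.0026 0.0043 0.0385]
((0.5872063040733337, 0.3407829701900482), (0.5998085737228394, 0.27450233697891235), 70.16319274902344) 0.013129729463971517
```

View pics/scenecrop.png

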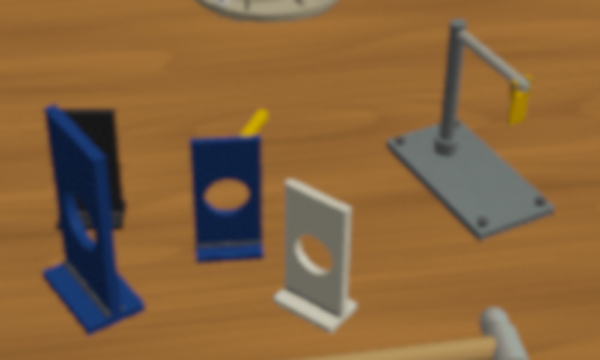

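View pics/sidecrop.png

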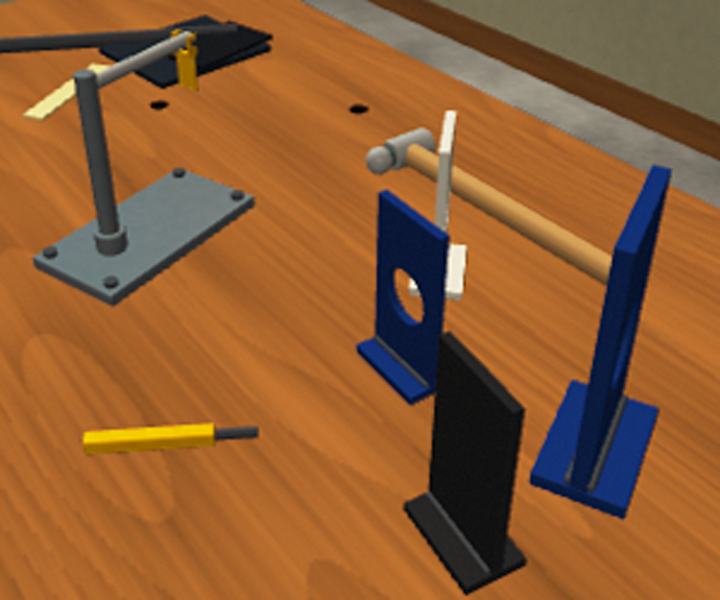

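Close crop confirmed: small blue bracket with hole, 140 mm high, and the big one is 200 mm. Next I refine the poses of the bracket and the peg.

```bash
python3 - <<'E'
from h import *
from workcell import telemetry
from scipy.spatial.transform import Rotation as R
s=telemetry.get_state(); print(R.from_quat(s['tcp_rot']).as_matrix().round(3))
def ray(m,u,v):
    d=m['R'].T@np.array([(u-m['cx'])/m['fx'],(v-m['cy'])/m['fy'],1]); return -m['R'].T@m['t'],d
def onplane(m,u,v,p,n):
    o,d=ray(m,u,v); return o+d*(np.dot(p-o,n)/np.dot(d,n))
n=np.array([np.cos(.056),-np.sin(.056),0])
for name,box,f in [("scene",(250,185,302,256),0.568),("side",(330,190,385,295),0.560)]:
    im,d,m=load(name+"0"); a,b,c,e=box
    hsv=cv2.cvtColor(im,cv2.COLOR_BGR2HSV); M=cv2.inRange(hsv,(100,100,40),(130,255,255)); B=np.zeros_like(M);B[b:e,a:c]=M[b:e,a:c]
    cs,h=cv2.findContours(B,cv2.RETR_CCOMP,cv2.CHAIN_APPROX_NONE)
    for cc,hh in zip(cs,h[0]):
        A=cv2.contourArea(cc)
        if A<60: continue
        pts=cc[:,0,:].astype(float)
        W=np.array([onplane(m,u,v,np.array([f,-.118,.1]),n) for u,v in pts])
        print(name,"hole" if hh[3]>=0 else "outer",A,"min",W.min(0).round(4),"max",W.max(0).round(4),"ctr",((W.min(0)+W.max(0))/2).round(4))
        if hh[3]<0:
            for z in (.04,.07,.1,.13):
                w=W[abs(W[:,2]-z)<.006]; print("  z",z,w[:,1].min().round(4),w[:,1].max().round(4))
    # post & peg
    P=cloud(im,d,m); S=hsv[...,1];V=hsv[...,2]
    box=(335,145,412,240) if name=="scene" else (200,128,300,248)
    a,b,c,e=box
    Q=P[b:e,a:c].reshape(-1,3); g=((S<110)&(V>40))[b:e,a:c].reshape(-1); Q=Q[g&~np.isnan(Q[:,0])]
    near=np.hypot(Q[:,0]-.449,Q[:,1]-.145)<.02
    q=Q[near&(Q[:,2]>.05)&(Q[:,2]<.155)]; print(name,"post surf",len(q),np.median(q,0).round(4),q.min(0).round(4),q.max(0).round(4))
    v=q[:,:2]-(-m['R'].T@m['t'])[:2]
    q=Q[near&(Q[:,2]>.178)]; print(" posttop",len(q),q.mean(0).round(4),np.median(q[:,2]))
    u=np.array([.943,.332]); t=(Q[:,:2]-[.449,.145])@u; w=(Q[:,:2]-[.449,.145])@np.array([-u[1],u[0]])
    k=(t>.02)&(t<.15)&(abs(w)<.02)&(Q[:,2]>.15)
    for lo in np.arange(.02,.14,.02):
        kk=k&(t>=lo)&(t<lo+.02); 
        if kk.any(): print("  peg t",lo.round(2),kk.sum(),"w",w[kk].min().round(4),w[kk].max().round(4),np.median(w[kk]).round(4),"z",np.median(Q[kk,2]).round(4),Q[kk,2].max().round(4))
    print("  tmax",t[k].max())
E
```

```text
[[-0.001  0.339  0.941]
 [-0.001  0.941 -0.339]
 [-1.    -0.001 -0.   ]]
scene outer 1163.5 min [ 0.5663 -0.149  -0.0113] max [ 0.5699 -0.0842  0.1424] ctr [ 0.5681 -0.1166  0.0656]
  z 0.04 -0.1476 -0.0862
  z 0.07 -0.1463 -0.0859
  z 0.1 -0.1475 -0.0855
  z 0.13 -0.1463 -0.0876
scene hole 267.5 min [ 0.5666 -0.1438  0.0501] max [ 0.5695 -0.0906  0.0977] ctr [ 0.568  -0.1172  0.0739]
scene post surf 203 [0.4522 0.1443 0.1035] [0.4436 0.1372 0.0501] [0.4593 0.156  0.1539]
 posttop 23 [0.4481 0.1464 0.1812] 0.1813996246622929
  peg t 0.02 27 w -0.0042 0.0063 -0.0005 z 0.1739 0.1781
  peg t 0.04 27 w -0.0054 0.0057 -0.0006 z 0.1741 0.1761
  peg t 0.06 28 w -0.0044 0.0073 -0.0004 z 0.1731 0.1768
  peg t 0.08 30 w -0.0059 0.0047 -0.0014 z 0.1738 0.1785
  peg t 0.1 29 w -0.007 0.0071 -0.0009 z 0.1747 0.1769
  peg t 0.12 5 w -0.0038 0.0038 0.0011 z 0.171 0.1768
  tmax 0.12302131937801604
side outer 1952.0 min [ 0.5579 -0.1555 -0.0255] max [ 0.5635 -0.0558  0.1473] ctr [ 0.5607 -0.1056  0.0609]
  z 0.04 -0.1517 -0.0808
  z 0.07 -0.1545 -0.0798
  z 0.1 -0.1545 -0.079
  z 0.13 -0.1543 -0.0807
side hole 213.0 min [ 0.5589 -0.1381  0.0539] max [ 0.5612 -0.0975  0.0942] ctr [ 0.56   -0.1178  0.074 ]
side post surf 386 [0.4412 0.1411 0.1048] [0.4354 0.136  0.0501] [0.4515 0.1517 0.1549]
 posttop 49 [0.4431 0.1439 0.1818] 0.18242471712815347
  peg t 0.02 49 w -0.0037 0.0065 -0.0007 z 0.1747 0.1778
  peg t 0.04 45 w -0.0027 0.0058 -0.0002 z 0.1738 0.1774
  peg t 0.06 48 w -0.0028 0.0058 -0.0003 z 0.1742 0.1776
  peg t 0.08 41 w -0.0032 0.0061 -0.001 z 0.1745 0.1775
  peg t 0.1 25 w -0.0085 0.0074 0.0005 z 0.1758 0.1773
  tmax 0.11751813701092591
```

>>> move_arm([
  [1,[0,-0.617,0.713],0.204],
  [1,[0,-0.617,0.713],0.204],
  [1,[0,-0.617,0.713],0.204],
  [1,[0,-0.617,0.713],0.204],
  [1,[0,-0.617,0.713],0.204],
  [1,[0,-0.617,0.713],0.204],
  [1,[0,-0.617,0.713],0.204],
  [1,[0,-0.617,0.713],0.204],
  [1,[0,-0.617,0.713],0.204],
  [1,[0,-0.617,0.713],0.204],
])

```text
time_s: 1.15
tcp_pos: [0.3797, 0.2116, 0.2312]
tcp_rot: [0.336, 0.623, -0.336, 0.622]
contact_force: [0.0, -0.3, 1.0]
grip_width: 0.0856
```

```bash
cat >> h.py <<'E'
from scipy.spatial.transform import Rotation as Rot
def go(p,yaw):
    "shift in tool units + roll to bring the TCP to p with jaw axis y at yaw (deg)"
    from workcell import telemetry
    s=telemetry.get_state(); M=Rot.from_quat(s['tcp_rot']).as_matrix()
    y=np.degrees(np.arctan2(M[1,1],M[0,1]))
    dl=M.T@(np.array(p)-s['tcp_pos'])/0.4
    print("t",s['time_s'],"tcp",s['tcp_pos'].round(4),"yaw",y.round(2),"tilt",M[:,0].round(4),"F",s['contact_force'].round(2),"w",round(s['grip_width'],4),"q",s['joint_pos'].round(2))
    print("shift",dl.round(4),"roll",round(-(((yaw-y+180)%360)-180)/180,4))
E
python3 -c "
from h import *
go([.564,-.117,.236],-3.2)"
```

```text
t 1.15 tcp [0.3797 0.2116 0.2312] yaw 33.35 tilt [-5.e-04  3.e-04 -1.e+00] F [ 0.05 -0.35  1.01] w 0.0856 q [ 0.32  0.04 -0.29  1.24  0.    1.31]
shift [-0.0126 -0.0666  0.9396] roll 0.203
```

>>> move_arm([
  [1,[-0.0125,-0.0665,0.94],0.203],
  [1,[-0.0125,-0.0665,0.94],0.203],
  [1,[-0.0125,-0.0665,0.94],0.203],
  [1,[-0.0125,-0.0665,0.94],0.203],
  [1,[-0.0125,-0.0665,0.94],0.203],
  [1,[-0.0125,-0.0665,0.94],0.203],
  [1,[-0.0125,-0.0665,0.94],0.203],
  [1,[-0.0125,-0.0665,0.94],0.203],
  [1,[-0.0125,-0.0665,0.94],0.203],
  [1,[-0.0125,-0.0665,0.94],0.203],
])

```text
time_s: 2.15
tcp_pos: [0.5647, -0.1151, 0.2355]
tcp_rot: [-0.513, -0.487, 0.513, -0.486]
contact_force: [-0.8, 0.3, -0.2]
grip_width: 0.0851
```

```bash
python3 - <<'E'
from h import *
from workcell import imaging
im,d=imaging.snapshot("scene"); cv2.imwrite("pics/scene1.png",im)
im,d=imaging.snapshot("wrist"); cv2.imwrite("pics/wrist1.png",im)
go([.564,-.117,.106],-3.2)
E
```

```text
t 2.25 tcp [ 0.5642 -0.1143  0.2361] yaw -2.95 tilt [-1.e-03  8.e-04 -1.e+00] F [-0.41 -0.37  0.34] w 0.0854 q [-0.34  0.31  0.06  1.32  0.    1.28]
shift [3.252e-01 1.000e-04 7.100e-03] roll 0.0014
```

View pics/wrist1.png

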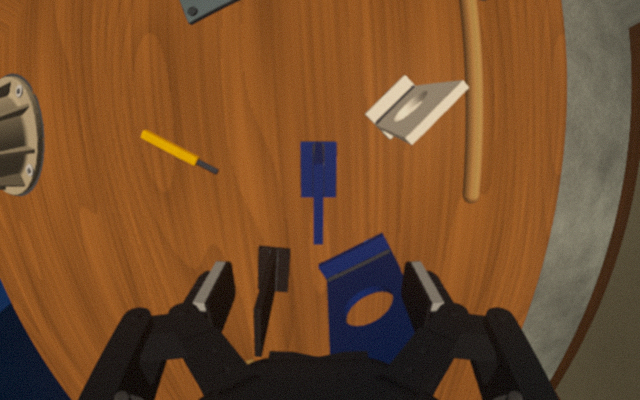

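View pics/scene1.png

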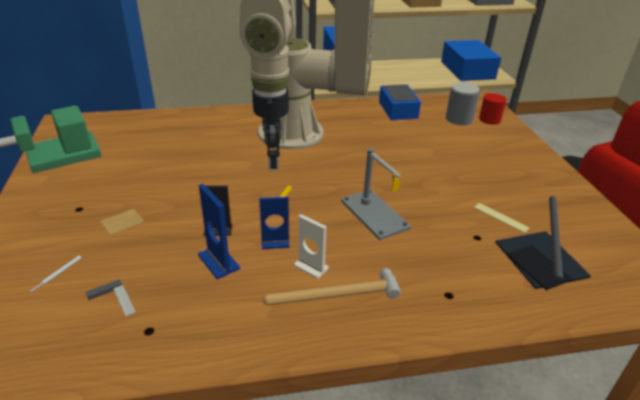

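The wrist view shows the small blue bracket's plate edge-on at columns about 314–323, rows 195–243, centred between the fingers. I check this against the calibration.

```bash
python3 - <<'E'
from h import *
from workcell import imaging
m=imaging.camera_model("wrist")
def pf(X):
    c=m['R']@np.array(X)+m['t']; th=np.arctan2(np.hypot(c[0],c[1]),c[2]); a=np.arctan2(c[1],c[0]); return (m['cx']+m['fx']*th*np.cos(a)).round(1),(m['cy']+m['fx']*th*np.sin(a)).round(1)
for X in [(.566,-.082,.14),(.562,-.152,.14),(.566,-.082,0),(.562,-.152,.0),(.564+.022,-.082,.008),(.564-.022,-.082,.008)]: print(X,pf(X))
im=cv2.imread("pics/wrist1.png"); cv2.imwrite("pics/w1c.png",cv2.resize(im[120:260,270:370],None,fx=4,fy=4))
E
```

```text
(0.566, -0.082, 0.14) (np.float64(317.1), np.float64(165.0))
(0.562, -0.152, 0.14) (np.float64(316.7), np.float64(245.3))
(0.566, -0.082, 0) (np.float64(317.5), np.float64(141.6))
(0.562, -0.152, 0.0) (np.float64(317.2), np.float64(196.1))
(0.586, -0.082, 0.008) (np.float64(334.1), np.float64(141.7))
(0.5419999999999999, -0.082, 0.008) (np.float64(297.5), np.float64(143.6))
```

View pics/w1c.png

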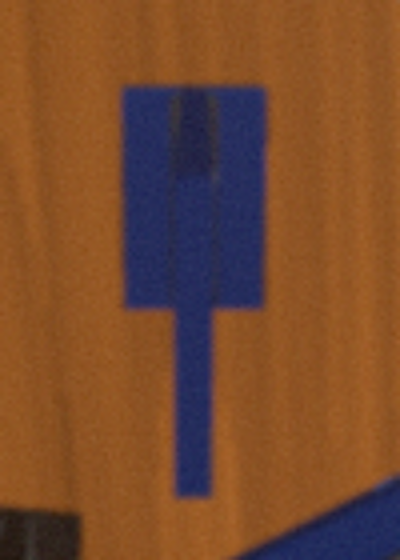

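>>> move_arm([
  [1,[0.05,0.003,0.006],0],
  [1,[0.1,0.003,0.006],0],
  [1,[0.15,0.003,0.006],0],
  [1,[0.2,0.003,0.006],0],
  [1,[0.25,0.003,0.006],0],
  [1,[0.29,0.003,0.006],0],
  [1,[0.315,0.003,0.006],0],
  [1,[0.325,0.003,0.006],0],
  [1,[0.325,0.003,0.006],0],
])

```text
time_s: 3.15
tcp_pos: [0.5656, -0.1178, 0.1064]
tcp_rot: [-0.513, -0.487, 0.513, -0.487]
contact_force: [-0.7, -1.7, 0.3]
grip_width: 0.0855
```

>>> move_arm([
  [0.2,[0,0,0],0],
  [0.2,[0,0,0],0],
  [-0.4,[0,0,0],0],
  [-0.4,[0,0,0],0],
  [-1,[0,0,0],0],
  [-1,[0,0,0],0],
  [-1,[0,0,0],0],
  [-1,[0,0,0],0],
  [-1,[0,0,0],0],
  [-1,[0,0,0],0],
], force=60)

```text
time_s: 4.15
tcp_pos: [0.5656, -0.1187, 0.1064]
tcp_rot: [-0.513, -0.486, 0.513, -0.486]
contact_force: [-2.5, -0.6, 3.3]
grip_width: 0.0073
```

```bash
python3 - <<'E'
from h import *
go([.564,-.117,.276],-3.2)
E
```

```text
t 4.15 tcp [ 0.5656 -0.1187  0.1064] yaw -3.08 tilt [-3.e-04 -1.e-04 -1.e+00] F [-2.5  -0.57  3.32] w 0.0073 q [-0.35  0.38 -0.17  1.02 -0.    1.28]
shift [-0.424  -0.0044 -0.004 ] roll 0.0007
```

>>> move_arm([
  [-1,[-0.02,0,0],0],
  [-1,[-0.06,0,0],0],
  [-1,[-0.11,0,0],0],
  [-1,[-0.17,0,0],0],
  [-1,[-0.23,0,0],0],
  [-1,[-0.29,0,0],0],
  [-1,[-0.35,0,0],0],
  [-1,[-0.4,0,0],0],
  [-1,[-0.425,0,0],0],
  [-1,[-0.425,0,0],0],
])

```text
time_s: 5.15
tcp_pos: [0.5666, -0.1188, 0.2775]
tcp_rot: [0.514, 0.486, -0.513, 0.487]
contact_force: [-0.4, -0.0, -4.6]
grip_width: 0.0071
```

```bash
python3 - <<'E'
from h import *
from workcell import imaging
for n in ("side","scene"):
    m=imaging.camera_model(n)
    im,d=imaging.snapshot(n); cv2.imwrite(f"pics/{n}2.png",im); pickle.dump((im,d,m),open(f"pics/{n}2.pkl","wb"))
u=np.array([.943,.332]); p=np.array([.493,.1606])+u*.115
go([*p,.276],19.4)
E
```

```text
t 5.25 tcp [ 0.5656 -0.1185  0.2752] yaw -3.07 tilt [-1.1e-03  6.0e-04 -1.0e+00] F [ 0.98  0.25 -5.59] w 0.0074 q [-0.35  0.31  0.15  1.41  0.    1.28]
shift [-0.0015  0.047  -0.7969] roll -0.1248
```

View pics/side2.png

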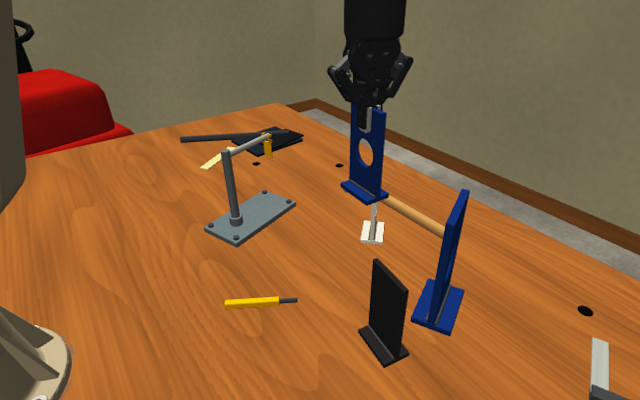

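View pics/scene2.png

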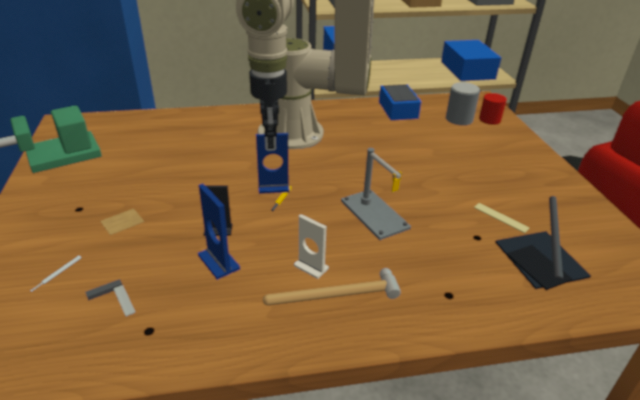

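```bash
python3 - <<'E'
from h import *
im,d,m=load("scene0"); P=cloud(im,d,m)
hsv=cv2.cvtColor(im,cv2.COLOR_BGR2HSV); a,b,c,e=290,205,335,282
M=((hsv[...,1]<60)&(hsv[...,2]>120))[b:e,a:c]; p=P[b:e,a:c][M]; print(len(p),np.nanmin(p,0),np.nanmax(p,0))
u=np.array([.943,.332]); p=np.array([.493,.1606])+u*.14+.002*np.array([.332,-.943])
go([*p,.276],19.4)
E
```

```text
527 [ 6.40526001e-01 -7.88803239e-02  9.48470331e-05] [ 0.70282224 -0.00539922  0.14286227]
t 5.25 tcp [ 0.5656 -0.1185  0.2752] yaw -3.07 tilt [-1.1e-03  6.0e-04 -1.0e+00] F [ 0.98  0.25 -5.59] w 0.0074 q [-0.35  0.31  0.15  1.41  0.    1.28]
shift [-0.0016  0.1066 -0.8161] roll -0.1248
```

>>> move_arm([
  [-1,[-0.002,0.005,-0.04],0],
  [-1,[-0.002,0.015,-0.13],-0.02],
  [-1,[-0.002,0.03,-0.23],-0.04],
  [-1,[-0.002,0.045,-0.34],-0.06],
  [-1,[-0.002,0.06,-0.45],-0.08],
  [-1,[-0.002,0.075,-0.56],-0.1],
  [-1,[-0.002,0.09,-0.67],-0.12],
  [-1,[-0.002,0.1,-0.76],-0.125],
  [-1,[-0.002,0.107,-0.816],-0.125],
  [-1,[-0.002,0.107,-0.816],-0.125],
])

```text
time_s: 6.25
tcp_pos: [0.6252, 0.2094, 0.2749]
tcp_rot: [0.407, 0.579, -0.407, 0.577]
contact_force: [0.4, -0.8, -4.5]
grip_width: 0.0073
```

```bash
python3 - <<'E'
from h import *
u=np.array([.943,.332]); p=np.array([.493,.1606])+u*.14+.002*np.array([.332,-.943])
go([*p,.197],19.4)
E
```

```text
t 6.25 tcp [0.6252 0.2094 0.2749] yaw 19.71 tilt [-0.0029  0.001  -1.    ] F [ 0.42 -0.77 -4.55] w 0.0073 q [0.2  0.49 0.41 1.5  0.   1.43]
shift [ 0.1946 -0.0018  0.0107] roll 0.0017
```

>>> move_arm([
  [-1,[0.03,0,0.003],0],
  [-1,[0.08,0,0.007],0],
  [-1,[0.13,0,0.01],0.001],
  [-1,[0.17,0,0.01],0.001],
  [-1,[0.194,0,0.01],0.001],
  [-1,[0.194,0,0.01],0.001],
  [-1,[0.194,0,0.01],0.001],
])

```text
time_s: 6.95
tcp_pos: [0.6273, 0.2011, 0.1997]
tcp_rot: [0.409, 0.577, -0.409, 0.576]
contact_force: [-0.4, 1.3, -4.0]
grip_width: 0.007
```

```bash
python3 - <<'E'
from h import *
from workcell import imaging
for n in ("side","scene"):
    m=imaging.camera_model(n)
    im,d=imaging.snapshot(n); pickle.dump((im,d,m),open(f"pics/{n}3.pkl","wb"))
    P=cloud(im,d,m); hsv=cv2.cvtColor(im,cv2.COLOR_BGR2HSV)
    M=cv2.inRange(hsv,(100,100,40),(130,255,255))>0
    M&=(np.hypot(P[...,0]-.625,P[...,1]-.207)<.06)&(P[...,2]>.05)
    p=P[M]; print(n,len(p),p.min(0).round(4),p.max(0).round(4))
    u=np.array([.943,.332]);w=np.array([-.332,.943])
    q=p[:,:2]-[.493,.1606]; t=q@u; s=q@w
    k=p[:,2]>.11
    print(" t",np.percentile(t[k],[5,50,95]).round(4)," s",np.percentile(s[k],[1,99]).round(4), "fit slope",np.polyfit(s[k],t[k],1).round(4),"tilt",np.polyfit(p[k,2],t[k],1).round(4))
    b=(210,100,460,290) if n=="side" else (310,100,450,250)
    cv2.imwrite(f"pics/{n}3.png",cv2.resize(im[b[1]:b[3],b[0]:b[2]],None,fx=3 if n=="side" else 4,fy=3 if n=="side" else 4,interpolation=cv2.INTER_CUBIC))
    ys=np.where(M)[0]
    # hole
    cs,h=cv2.findContours(M.astype(np.uint8),cv2.RETR_CCOMP,cv2.CHAIN_APPROX_NONE)
    for cc,hh in zip(cs,h[0]):
        if hh[3]>=0 and cv2.contourArea(cc)>40: print(" hole px",cc[:,0].mean(0),cv2.boundingRect(cc))
    print(" pred hole px",proj(m,[.625,.2071,.161]))
go([.493,.1606,.197],19.4)
E
```

```text
side 1211 [0.594  0.1646 0.0933] [0.6529 0.2375 0.2356]
 t [0.1341 0.1359 0.1387]  s [-0.0378  0.0322] fit slope [-0.0026  0.1361] tilt [0.006  0.1351]
 hole px [290.75       128.47916667] (282, 119, 17, 20)
 pred hole px (np.float64(290.24523425496454), np.float64(129.70602038536074))
scene 874 [0.6075 0.1627 0.0957] [0.6701 0.249  0.5172]
 t [0.1403 0.1437 0.1466]  s [-0.0403  0.0257] fit slope [0.0396 0.1441] tilt [-0.0181  0.1468]
 pred hole px (np.float64(415.09557723743046), np.float64(193.63617571451186))
t 7.05 tcp [0.628  0.2013 0.2007] yaw 19.24 tilt [ 1.8e-03  5.0e-04 -1.0e+00] F [ 0.54  0.75 -4.31] w 0.0071 q [0.19 0.49 0.23 1.31 0.   1.42]
shift [ 0.0085 -0.3521 -0.0151] roll -0.0009
```

View pics/side3.png

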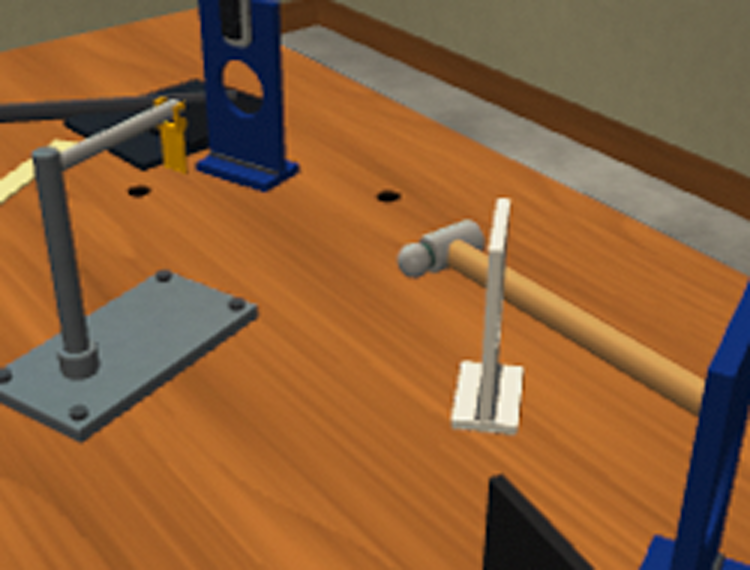

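View pics/scene3.png

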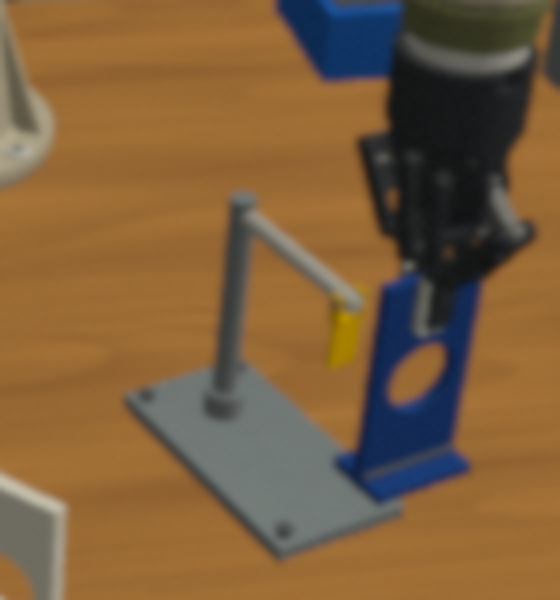

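The hole is about 4 mm off sideways from the peg axis. I correct that and start sliding.

>>> move_arm([
  [-1,[0.006,0,-0.011],-0.001],
  [-1,[0.006,-0.02,-0.011],-0.001],
  [-1,[0.006,-0.045,-0.011],-0.001],
  [-1,[0.006,-0.07,-0.011],-0.001],
  [-1,[0.006,-0.095,-0.011],-0.001],
  [-1,[0.006,-0.12,-0.011],-0.001],
  [-1,[0.006,-0.135,-0.011],-0.001],
  [-1,[0.006,-0.14,-0.011],-0.001],
  [-1,[0.006,-0.14,-0.011],-0.001],
])

```text
time_s: 7.95
tcp_pos: [0.573, 0.1869, 0.1974]
tcp_rot: [0.409, 0.577, -0.408, 0.577]
contact_force: [0.5, -0.5, -3.8]
grip_width: 0.007
```

```bash
cat > look.py <<'E'
import sys
from h import *
from workcell import imaging
k=sys.argv[1]
ims=[]
for n in ("side","scene"):
    m=imaging.camera_model(n)
    im,d=imaging.snapshot(n); pickle.dump((im,d,m),open(f"pics/{n}{k}.pkl","wb"))
    b=(200,100,340,250) if n=="side" else (320,130,460,280)
    ims.append(cv2.resize(im[b[1]:b[3],b[0]:b[2]],(400,429),interpolation=cv2.INTER_CUBIC))
    P=cloud(im,d,m); hsv=cv2.cvtColor(im,cv2.COLOR_BGR2HSV)
    M=cv2.inRange(hsv,(100,100,40),(130,255,255))>0
    q=P[...,:2]-[.493,.1606]; t=q@[.943,.332]; s=q@[-.332,.943]
    M&=(abs(t)<.16)&(abs(s)<.06)&(P[...,2]>.05)&(P[...,2]<.26)
    kk=M&(P[...,2]>.11)
    print(n,M.sum(),"t med",np.median(t[kk]).round(4),"s",np.percentile(s[kk],[1,99]).round(4),"z",P[M][:,2].min().round(4),P[M][:,2].max().round(4))
cv2.imwrite(f"pics/both{k}.png",np.hstack(ims))
from workcell import telemetry
s=telemetry.get_state(); q=s['tcp_pos'][:2]-[.493,.1606]; print("tcp t,s",(q@[.943,.332]).round(4),(q@[-.332,.943]).round(4))
go([.493,.1606,.1984],19.4)
E
python3 look.py 4
```

```text
side 1101 t med 0.08 s [-0.0336  0.037 ] z 0.092 0.2351
scene 813 t med 0.0879 s [-0.0357  0.0309] z 0.092 0.249
tcp t,s 0.0846 -0.0018
t 8.05 tcp [0.5734 0.187  0.1972] yaw 19.43 tilt [ 6.e-04  2.e-04 -1.e+00] F [-0.24  0.49 -3.82] w 0.0073 q [0.18 0.38 0.06 1.25 0.   1.41]
shift [-0.0031 -0.2116 -0.0047] roll 0.0001
```

View pics/both4.png

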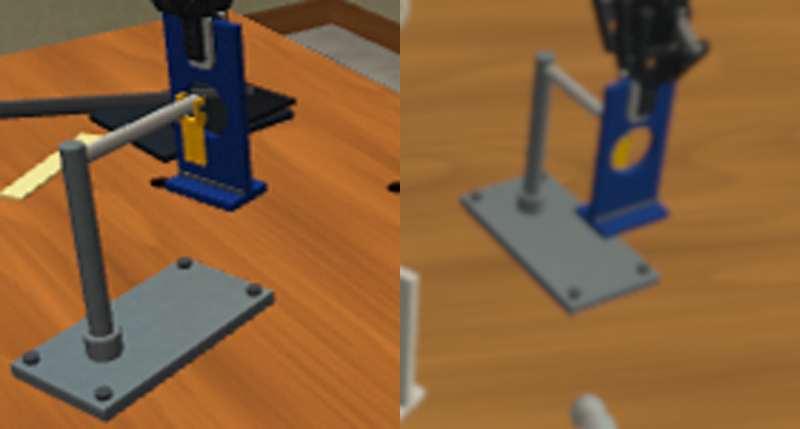

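The left view shows the hole lined up with the tip and keeper. The bracket stands upright just outside the tip.

>>> move_arm([
  [-1,[-0.002,-0.012,0],0],
  [-1,[-0.002,-0.03,0],0],
  [-1,[-0.002,-0.048,0],0],
  [-1,[-0.002,-0.066,0],0],
  [-1,[-0.002,-0.084,0],0],
  [-1,[-0.002,-0.1,0],0],
  [-1,[-0.002,-0.11,0],0],
  [-1,[-0.002,-0.11,0],0],
])

```text
time_s: 8.85
tcp_pos: [0.5309, 0.1721, 0.1981]
tcp_rot: [0.409, 0.577, -0.408, 0.577]
contact_force: [0.3, -0.4, -3.5]
grip_width: 0.0071
```

```bash
python3 look.py 5
```

```text
side 1259 t med 0.0354 s [-0.0334  0.0366] z 0.0933 0.2355
scene 751 t med 0.0434 s [-0.0351  0.0302] z 0.094 0.2477
tcp t,s 0.0404 -0.0018
t 8.95 tcp [0.5317 0.1723 0.198 ] yaw 19.42 tilt [ 5.e-04  2.e-04 -1.e+00] F [ 0.51  0.1  -4.29] w 0.0074 q [ 0.17  0.29 -0.06  1.21  0.    1.4 ]
shift [-0.001  -0.1009 -0.0047] roll 0.0001
```

View pics/both5.png

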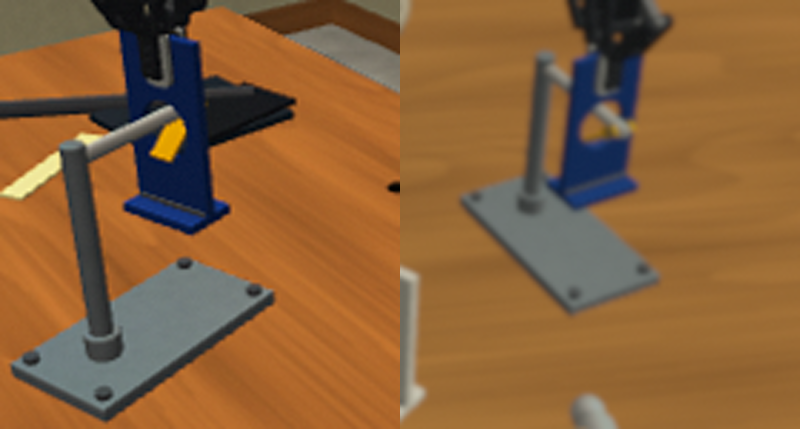

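The peg is now through the hole and the keeper is raised by the plate. I slide on.

>>> move_arm([
  [-1,[-0.001,-0.012,0],0],
  [-1,[-0.001,-0.03,0],0],
  [-1,[-0.001,-0.048,0],0],
  [-1,[-0.001,-0.066,0],0],
  [-1,[-0.001,-0.084,0],0],
  [-1,[-0.001,-0.1,0],0],
  [-1,[-0.001,-0.11,0],0],
  [-1,[-0.001,-0.11,0],0],
  [-1,[-0.001,-0.11,0],0],
])

```text
time_s: 9.85
tcp_pos: [0.4903, 0.1576, 0.1984]
tcp_rot: [0.409, 0.577, -0.408, 0.577]
contact_force: [0.0, 0.1, -4.4]
grip_width: 0.0074
```

```bash
python3 look.py 6
```

```text
side 1344 t med -0.0077 s [-0.0338  0.036 ] z 0.0936 0.2344
scene 765 t med -0.0002 s [-0.0356  0.0307] z 0.0924 0.2465
tcp t,s -0.0034 -0.0019
t 9.95 tcp [0.4904 0.1577 0.1984] yaw 19.42 tilt [ 5.e-04  2.e-04 -1.e+00] F [-0.9  -0.05 -4.15] w 0.0072 q [ 0.16  0.21 -0.17  1.19  0.    1.39]
shift [-0.0001  0.0085 -0.0048] roll 0.0001
```

View pics/both6.png

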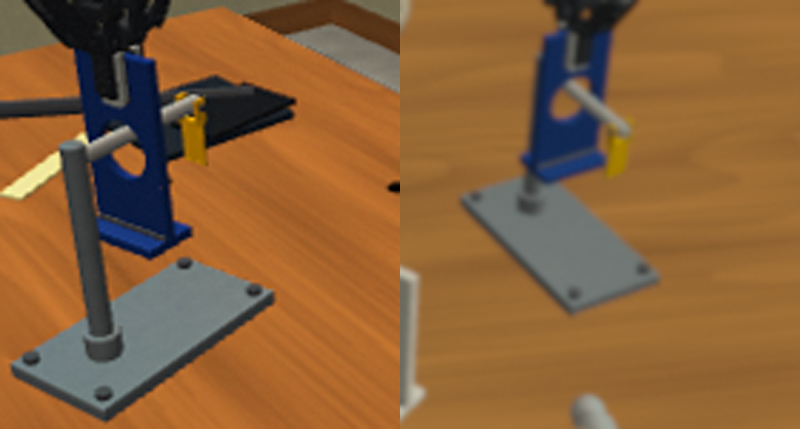

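The keeper has fallen shut behind the plate. I lower the bracket onto the peg gently.

>>> move_arm([
  [-1,[0.005,0,0],0],
  [-1,[0.01,0,0],0],
  [-1,[0.014,0,0],0],
  [-1,[0.0165,0,0],0],
  [-1,[0.0165,0,0],0],
  [-1,[0.0165,0,0],0],
])

```text
time_s: 10.55
tcp_pos: [0.4901, 0.1576, 0.1917]
tcp_rot: [0.408, 0.577, -0.408, 0.577]
contact_force: [0.7, 0.1, -3.8]
grip_width: 0.0069
```

>>> move_arm([
  [-1,[0.002,0,0],0],
  [-1,[0.0025,0,0],0],
  [-1,[0.0025,0,0],0],
])

```text
time_s: 10.85
tcp_pos: [0.4901, 0.1577, 0.1907]
tcp_rot: [0.409, 0.577, -0.408, 0.577]
contact_force: [-0.5, -0.3, -3.1]
grip_width: 0.0072
```

>>> move_arm([
  [-1,[0.002,0,0],0],
  [-1,[0.0025,0,0],0],
  [-1,[0.0025,0,0],0],
])

```text
time_s: 11.15
tcp_pos: [0.4902, 0.1577, 0.1901]
tcp_rot: [0.409, 0.577, -0.408, 0.577]
contact_force: [-1.1, -0.0, 0.7]
grip_width: 0.0072
```

The weight is now carried by the peg. I open the jaws partway and then withdraw upward.

>>> move_arm([
  [-0.75,[0,0,0],0],
  [-0.65,[0,0,0],0],
  [-0.55,[0,0,0],0],
  [-0.45,[0,0,0],0],
  [-0.45,[0,0,0],0],
  [-0.45,[0,0,0],0],
], force=20)

```text
time_s: 11.75
tcp_pos: [0.4901, 0.1576, 0.1897]
tcp_rot: [0.409, 0.577, -0.408, 0.577]
contact_force: [0.2, 0.2, 0.2]
grip_width: 0.0237
```

```bash
python3 look.py 7
```

```text
side 1284 t med -0.0077 s [-0.0344  0.0373] z 0.0842 0.2328
scene 762 t med -0.0003 s [-0.0355  0.0313] z 0.0767 0.2399
tcp t,s -0.0037 -0.0018
t 11.85 tcp [0.4901 0.1576 0.1897] yaw 19.43 tilt [ 1.e-04  1.e-04 -1.e+00] F [-0.15 -0.49  0.03] w 0.0235 q [ 0.16  0.21 -0.19  1.17  0.    1.39]
shift [-0.0218  0.0093 -0.0046] roll 0.0002
```

View pics/both7.png

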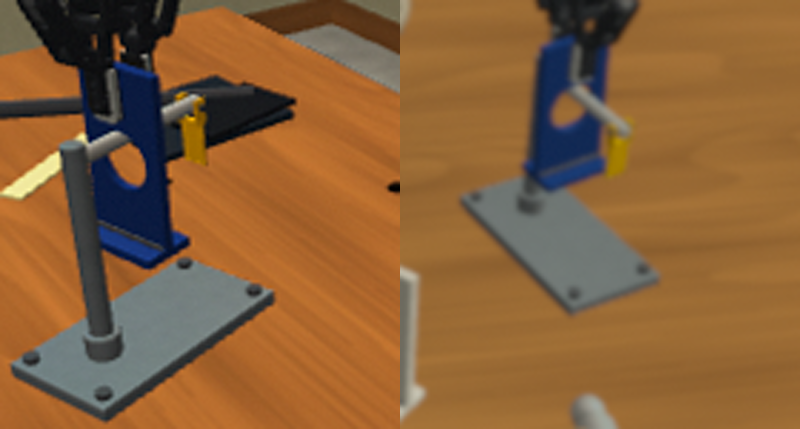

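The bracket hangs free and upright with the keeper shut. I retreat straight up.

>>> move_arm([
  [-0.45,[-0.02,0,0],0],
  [-0.45,[-0.05,0,0],0],
  [-0.45,[-0.09,0,0],0],
  [-0.45,[-0.14,0,0],0],
  [-0.45,[-0.19,0,0],0],
  [-0.45,[-0.24,0,0],0],
  [-0.45,[-0.28,0,0],0],
  [-0.45,[-0.3,0,0],0],
  [-0.45,[-0.3,0,0],0],
  [-0.45,[-0.3,0,0],0],
])

```text
time_s: 12.85
tcp_pos: [0.49, 0.1576, 0.3095]
tcp_rot: [0.408, 0.577, -0.408, 0.577]
contact_force: [-0.1, -0.9, -0.3]
grip_width: 0.0237
```

>>> move_arm([
  [-0.45,[0,0,0],0],
  [-0.45,[0,0,0],0],
  [-0.45,[0,0,0],0],
  [-0.45,[0,0,0],0],
  [-0.45,[0,0,0],0],
  [-0.45,[0,0,0],0],
  [-0.45,[0,0,0],0],
  [-0.45,[0,0,0],0],
  [-0.45,[0,0,0],0],
  [-0.45,[0,0,0],0],
])

```text
time_s: 13.85
tcp_pos: [0.4901, 0.1576, 0.3097]
tcp_rot: [0.409, 0.577, -0.408, 0.577]
contact_force: [0.4, -0.6, 0.1]
grip_width: 0.0234
```

```bash
python3 look.py 8; python3 - <<'E'
from h import *
a=load("side0")[0].astype(int);b=load("side8")[0].astype(int)
print("plain region diff",abs(a-b)[262:365,358:410].max(2).mean())
cv2.imwrite("pics/side8.png",load("side8")[0])
for n in("side","scene"):
    x=load(n+"7")[0].astype(int);y=load(n+"8")[0].astype(int); 
    r=(slice(150,235),slice(225,275)) if n=="side" else (slice(160,215),slice(365,410))
    print(n,"bracket change 7->8",abs(x-y)[r].mean())
E
```

```text
side 1554 t med -0.0077 s [-0.0343  0.037 ] z 0.0846 0.2265
scene 912 t med -0.0002 s [-0.0351  0.0307] z 0.0749 0.2268
tcp t,s -0.0038 -0.0018
t 13.95 tcp [0.49   0.1576 0.3097] yaw 19.43 tilt [ 0.e+00  1.e-04 -1.e+00] F [-0.23  0.04  0.16] w 0.0233 q [0.16 0.18 0.07 1.45 0.   1.39]
shift [ 0.2783  0.0094 -0.0046] roll 0.0001
plain region diff 11.568521284540703
side bracket change 7->8 2.5327058823529414
scene bracket change 7->8 0.6261279461279461
```

View pics/both8.png

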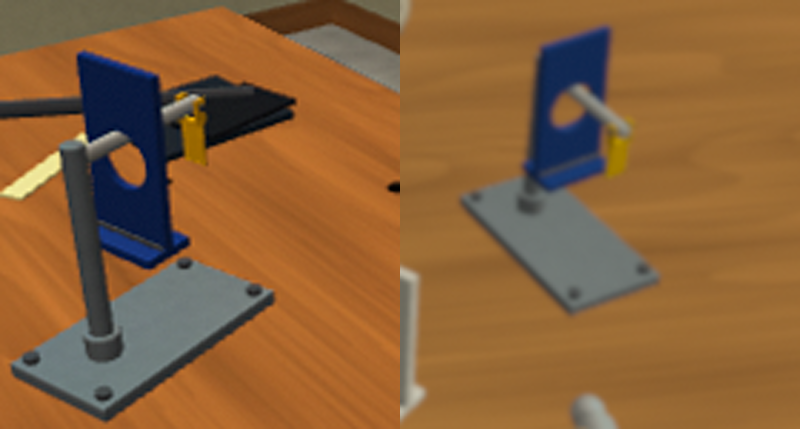

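View pics/side8.png

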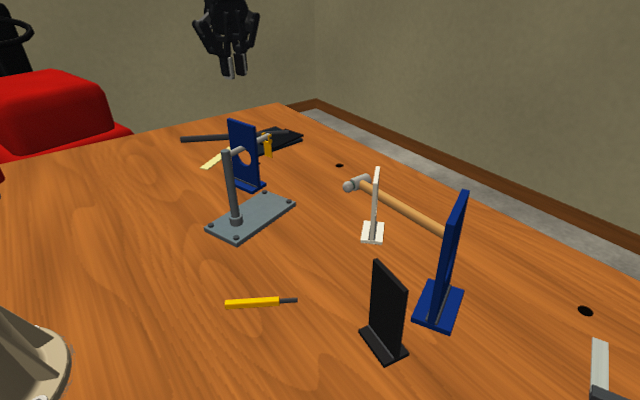

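```bash
python3 -c "
from workcell import r
print(r.finish_job())"
```

```text
the job is handed in; nothing more can be done
None
```

The small blue drilled bracket is hanging on the peg between the post and the keeper, and I handed the job in at about 14 s of the 45 s allowed. No verdict is reported.

I gripped it above the hole, lined the hole up with the peg and slid it on. The plate pushed the keeper up and the keeper fell shut behind it. I then lowered it until the peg carried the weight, opened the jaws and withdrew straight up.

What my last checks showed:
- **Position:** the hole centre is about 4 mm past the peg point towards the post. It is within about 2 mm sideways and about 15–16 mm below the peg axis.
- **Stillness and keeper:** the bracket looked upright and did not move between the last two views. The keeper was hanging down.
- **Gripper:** it is clear, about 85 mm above the bracket, with no contact force.
- **Plain bracket:** it appears at the same pixels as at the start. A simple image difference over that area was not clean (mean 11.6). I put that down to the blue bracket no longer standing behind it.
- **Disagreement:** the two cameras differ by about 4 mm on the sideways centre. I judged this by the side camera, since the other view likely loses an edge of the plate.

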